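Unbolt the stowage locker and put up its lid

TASK

Open the green stowage locker: lift the bolt's handle out of its notch, draw the bolt all the way back and lay the handle down into the rear notch, so that the bolt stays drawn. Then raise the lid by its knob as far as it goes, or nearly, and leave it standing open. Leave the hammer, bottles and other things on and around the locker where they are.

Things in the scene. Friction and masses are not known exactly. Their poses are not given: they have to be found in the camera images.
- locker: Green sheet-steel locker, 300 x 300 mm, 90 mm high, fixed. Origin: centre of its underside, on the table; x points away from the robot (turned up to 0.3 rad), y left, z up. In this frame (mm): the flat lid covers x -150 to 40, y -150 to 60; left of it is a fixed deck, behind it (x 40 to 150) a fixed ledge, both at z 90. The bolt lies on the ledge, its rod along y at x 125, z 120.
- shelf_edge (a point): Middle of the lower front edge of a plywood shelf over the ledge, on two thin rear posts. Locker frame (mm): the shelf covers x 75 to 165, y -150 to 150, underside z 300, goods on it to z 382. Because of it a gripper held upright has no room over the raised bolt handle; one whose body leans back towards the robot by 25 to 45 degrees has.
- bolt (a joint): Slide of the bolt along the locker's +y (left), m. 0 = shot home through the eye on the lid's strap, 0.055 = drawn fully back (end stop). Friction about 1.5 N. Starts between 0 and 0.002.
- lever (a joint): Turn of the bolt's handle about the rod, rad. 0 = level, pointing to the robot (locker's -x), down in a notch; growing as it is lifted, pi/2 would be straight up; stop at 1.35. Stays where it is left (friction 0.06 N m); starts between 0 and 0.2. The bar is 8 mm thick and clears the notch, free to slide, above about 0.8 rad.
- rear_notch (a point): Middle of the rear notch, into which the handle drops at slide 0.055; locker frame (mm) x 100, y -5, z 120. The front notch is the same at y -60. Both are gaps 20 mm wide (6 mm play each side of the bar) in a row of steel blocks, x 95 to 105, y -88 to 23, tops at z 134.
- bolt_root (a point): Point on the rod's axis where the handle sprouts; it slides with the rod. Locker frame: x 125, y -60 plus the slide, z 120 mm. Its axes are the locker's.
- bolt_knob (a point): Centre of the steel barrel-shaped knob on the end of the bolt's handle: a T-bar lying along the rod's direction, 26 mm long, 24 mm across, flat ends; 65 mm from the rod's axis; with the handle level it is 30 mm above the ledge, free on both sides. Between two fingers closing on its flat ends (along the locker's y) it can still turn. Axes: turn with the handle.
- lid (a joint): Lid hinge, rad: 0 = shut, 1.15 = stop, fully open. The hinge lies along the lid's left edge (locker's x direction) and is stiff (0.8 N m friction): the lid, 0.35 to 0.65 kg, stays at any angle. Raising it takes about 5 to 10 N at the knob. While the bolt is shot it cannot rise.
- lid_hinge (a point): Point on the hinge's axis beside the lid's knob: locker frame x -55, y 60, z 90 mm. Its axes turn with the lid and are the locker's when it is shut.
- lid_knob (a point): Centre of the black barrel-shaped knob on a 12 mm stalk: a T-bar along the hinge's direction (locker's x), 34 mm long, 26 mm across, flat ends, near the lid's right edge. With the lid shut: 175 mm to the right of the hinge and 40 mm above it (locker frame x -55, y -115, z 130 mm); the lid's top face is 32 mm under it. Axes: turn with the lid.
- tin: Paint tin, 52 mm across, 55 mm high, standing on the locker's top left of the lid; loose, not to be disturbed. Origin at the centre of its underside.
- pot: Small solid metal pot, 40 mm across, 35 mm high, standing on the ledge left of the bolt; loose, not to be disturbed. Origin at the centre of its underside.
- hammer: Hammer, 260 mm long, lying to the right of the locker; loose, not to be disturbed. Origin at the middle of its length.
- screwdriver: Screwdriver lying close to the left side of the locker; loose, not to be disturbed. Origin at the middle of its length.
- glue: White glue bottle, 66 mm across, 170 mm high, standing left of the locker; loose, not to be disturbed. Origin at the centre of its underside.
- carton: Open cardboard box 160 x 220 x 80 mm, further right; loose, not to be disturbed. Origin at the centre of its underside.
- cup: Clear plastic cup, 70 mm across and high, further left; loose, not to be disturbed. Origin at the centre of its underside.

How it is judged:
By the outcome, as a careful person would: the job done as asked, in the order asked, and still so for the second after the job is handed in, with the robot touching nothing.
It also fails if it takes over 59 s, if anything falls off the work surface, if the arm or the gripper's body presses on something with over 40 N, if the wrist force passes 120 N, or if a joint passes its speed limit or range.

ROBOT

A 7-joint arm with a two-finger parallel gripper is mounted at the origin on the work surface. World frame = base frame: x ahead of the robot, y to its left, z up, the work surface at z = 0. Lengths are in m, angles in degrees, forces in N, time in s.
With the tool pointing down it reaches from about 0.425 to 0.875 m from the base axis. Payload 4.7 kg.
Tool frame: the origin (TCP) lies midway between the tips of the shut fingers; the grasp point (between the pads) lies 19 mm behind it; z points along the fingers, x is the direction in which the jaws open and shut, and the axes are right-handed (so a half turn about z gives the same grasp; the last joint's range is limited). The gripper opens to 87 mm and grips with 3 to 60 N. Pads are 19 mm wide; open, the fingers measure 117 mm over their backs; the gripper's body (75 mm by 190 mm) begins 51 mm behind the grasp point.
Start: joints at [67.5, 18.392, -4.016, 83.108, 1.295, 78.541, -3.26], TCP at [0.257, -0.597, 0.223] pointing down, gripper open.
Joint ranges: [-163.93, 163.93], [-17.29, 119.83], [-79.2, 71.16], [3.27, 140.29], [-89.18, 269.18], [5.43, 117.66], [-154.24, 154.24]. Speed limits (degrees/s): [147.25, 147.25, 180, 180, 180, 180, 180].

INTERFACE

Orientations are given as [roll, pitch, yaw] about the fixed x, y, z axes, in that order (R = Rz(yaw) Ry(pitch) Rx(roll)).
In Python, from cell import telemetry, optics, env gives the robot as it stands.
- The arm moves only by the tool arm_command, never from a script. Its arguments are lists of equal length, an entry for each row: "translation": the shift along the tool's x, y, z in cm, a list of three; "twist": the turn about the tool's z in degrees. In form: {"translation": [[x, y, z], ...], "twist": [twist, ...]}. A call has 1 to 10 rows; each row shifts and turns the pose as measured when the row begins, along the tool's axes as they then stand; what a row does not reach is not made up. A row lasts 1/8 s, in which the tool goes at most 62.5 mm and 10.7 degrees, less where a joint would pass 70% of its speed; a pose out of reach is approached as far as the arm can. A call is refused whole if a number of a shift passes 6.25 or a number of a turn 10.7, either way. A call with a gripper value outside its range is refused whole. "grip" is the opening in per cent of the stroke, from 0 (shut) to 100 (fully open), set as the call begins (left out, the last holds). The fingers move at their own pace and stop on an object; "force" is the grip in N (left out, the last holds). Time passes only in rows, so rows that do not move let the fingers close. It gives the time, the measured TCP pose, the force and the opening at its end, in the units of the state.
- telemetry.get_obs(): the state, without advancing time (a new reading comes with each control period).
- optics.read_camera(name): name is "scene" or "top" or "wrist"; returns a dict with "img" (480x640x3 uint8, blue, green, red), "fx", "fy", "cx", "cy" (pixels), "extrinsics" (4x4, takes a point from camera to world coordinates); the wrist camera has in their place "hand_eye" (4x4, takes a point from camera to tool coordinates, whose origin is the TCP and whose axes are the tool frame's). Camera axes: x right, y up, looking along -z (the intrinsics and any distortion apply to the point x, -y, -z); pixel columns grow to the right and rows downward; lengths in m; the calibration is good to about 2 mm. A picture is of the moment at which its call begins: read the wrist's pose just before it. There is no depth.
- env.sign_off(): hands the job in, once; it reports no verdict.
The state is a dict: "time_s": time; "qpos": joint angles; "joint_velocities": joint speeds; "effort": joint torques, N m; "tool_pos": TCP position; "tool_rot": TCP orientation; "force": force on the tool from outside, world axes, zero at the start; "wrist_torque": the same for the moment, N m; "grip_width": finger opening in m.
Only numpy, scipy, OpenCV 4.12 (cv2) and the standard library are available. Lean on these libraries where they do the work, as an engineer would, in place of code of your own. Each camera call takes 0.05 s, during which the arm holds its last target. There are 200 camera calls.

## Working session

There is one attempt and no reset: what is moved stays moved. The work goes in short steps, Python scripts to look and compute and a tool call to move; the robot and the scene stay as the last step left them, time stands still between calls to the robot, and variables do not carry over. Pictures are saved under pics/ and viewed, about 8 in all and at most 12, crops included, and the job is handed in when it is done.

Besides the shell and the picture viewer there is one more tool, called after "Emit:" by a JSON object that holds its "method" and its "body", one argument or row to a line. arm_command: Moves the arm, as the interface text tells. Its arguments: {"type":"object","properties":{"translation":{"type":"array","items":{"type":"array","items":{"type":"number"}}},"twist":{"type":"array","items":{"type":"number"}},"grip":{"type":"number"},"force":{"type":"number"}},"required":["translation","twist"]}

```bash
ls; mkdir -p pics; cat > h.py <<'E'
import numpy as np, cv2
from cell import telemetry, optics, env
from scipy.spatial.transform import Rotation as R
def cam(n):
    o=telemetry.get_obs(); c=optics.read_camera(n)
    if 'extrinsics' in c: T=np.array(c['extrinsics'])
    else:
        W=np.eye(4); W[:3,:3]=R.from_euler('xyz',o['tool_rot'],degrees=True).as_matrix(); W[:3,3]=o['tool_pos']
        T=W@np.array(c['hand_eye'])
    return c,T
def ray(c,T,u,v):
    d=np.array([(u-c['cx'])/c['fx'],-(v-c['cy'])/c['fy'],-1.]); return T[:3,3],T[:3,:3]@d
def onz(c,T,u,v,z):
    p,d=ray(c,T,u,v); return p+d*(z-p[2])/d[2]
def proj(c,T,P):
    q=np.linalg.inv(T)@np.append(P,1); return c['cx']-c['fx']*q[0]/q[2], c['cy']+c['fy']*q[1]/q[2]
E
python3 - <<'E'
from h import *
print(telemetry.get_obs())
for n in('scene','top'):
    c,T=cam(n); cv2.imwrite(f'pics/{n}0.png',c['img']); print({k:v for k,v in c.items() if k!='img'})
E
```

```text
pics
{'time_s': 0.0, 'qpos': array([67.49906096, 18.438204  , -4.0168178 , 83.17475646,  1.296489  ,
       78.54212084, -3.25905366]), 'joint_velocities': array([-0.03366483,  0.06494698,  0.07561444,  0.15288877,  0.03921407,
        0.00838743, -0.03278352]), 'effort': array([-3.08963001e-05, -4.91299975e+01, -4.03929558e-01, -3.12531567e+01,
       -6.38940535e-02,  4.36324789e-02,  1.99101046e-04]), 'tool_pos': array([ 0.25693112, -0.59645366,  0.22147269]), 'tool_rot': array([ 1.79993109e+02,  1.09747299e-01, -6.66868570e+01]), 'force': array([-0.99140623,  0.05046404, -0.01087114]), 'wrist_torque': array([ 0.00651495, -0.01172048,  0.03441859]), 'grip_width': 0.08716486552810597}
{'fx': 567.2067694020167, 'fy': 567.2067694020167, 'cx': 313.832412945231, 'cy': 242.1895674884859, 'extrinsics': array([[-9.99742519e-01,  2.26909425e-02, -1.27355558e-04,
         5.84154970e-01],
       [-1.81942636e-02, -7.98243759e-01,  6.02059690e-01,
         8.14124816e-01],
       [ 1.35596410e-02,  6.01906989e-01,  7.98451071e-01,
         1.31785996e+00],
       [ 0.00000000e+00,  0.00000000e+00,  0.00000000e+00,
         1.00000000e+00]])}
{'fx': 533.5856165824102, 'fy': 533.5856165824102, 'cx': 327.5742259912617, 'cy': 247.46055305716717, 'extrinsics': array([[ 0.01326961,  0.98216649, -0.18754441,  0.32292585],
       [-0.99981765,  0.01045702, -0.0159784 , -0.02511886],
       [-0.0137323 ,  0.18772224,  0.98212615,  1.65501886],
       [ 0.        ,  0.        ,  0.        ,  1.        ]])}
```

View pics/scene0.png

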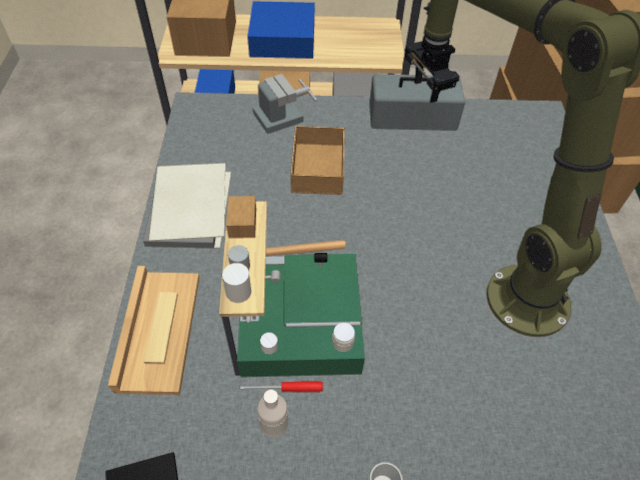

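View pics/top0.png

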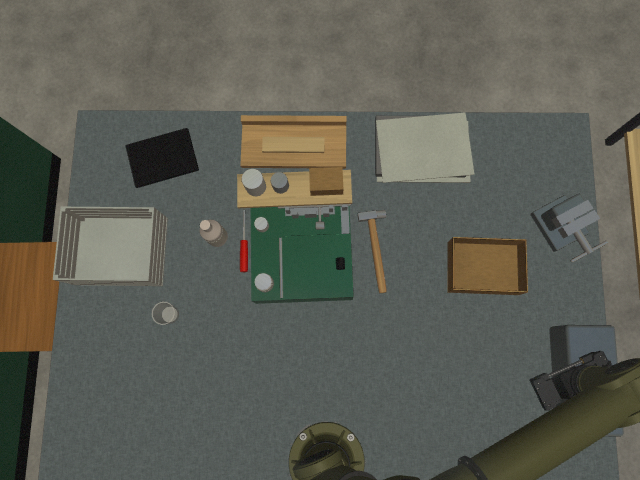

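```bash
python3 - <<'E'
from h import *
c,T=cam('top'); im=c['img']; hsv=cv2.cvtColor(im,cv2.COLOR_BGR2HSV)
m=cv2.inRange(hsv,(65,90,20),(90,255,200)); m[:200]=0;m[310:]=0;m[:,:235]=0;m[:,365:]=0
# front-top edge / sides at z=.09
ys,xs=np.nonzero(m); print('green',xs.min(),xs.max(),ys.min(),ys.max())
top=cv2.imwrite('pics/crop.png',cv2.resize(im[160:310,230:370],None,fx=4,fy=4,interpolation=cv2.INTER_CUBIC))
# side edges per row, front edge per column
L=[];Rr=[];F=[]
for r in range(245,290,3):
    q=np.nonzero(m[r])[0]; L.append(onz(c,T,q.min()-.5,r,.09)[:2]);Rr.append(onz(c,T,q.max()+.5,r,.09)[:2])
for k in range(265,345,4):
    q=np.nonzero(m[:,k])[0]; F.append(onz(c,T,k,q.max()+.5,.0)[:2])
def fit(A):
    A=np.array(A,np.float32); v=cv2.fitLine(A,cv2.DIST_HUBER,0,.01,.01).ravel(); return v
for n,A in(('L',L),('R',Rr),('F',F)):
    v=fit(A);print(n,v,np.degrees(np.arctan2(v[1],v[0])))
k=cv2.inRange(hsv,(0,0,0),(180,255,45)); k[:250]=0;k[275:]=0;k[:,:325]=0;k[:,352:]=0
mo=cv2.moments(k,True); print('lidknob px',mo['m10']/mo['m00'],mo['m01']/mo['m00'],mo['m00'],onz(c,T,mo['m10']/mo['m00'],mo['m01']/mo['m00'],.135))
print('boltknob',onz(c,T,320,226,.12))
for p in((282,238),(281,298)): print(onz(c,T,*p,.09))
E
```

```text
green 251 352 207 300
L [0.9974478  0.07140003 0.5607253  0.22743577] 4.094404
R [ 0.99875575  0.04986959  0.58107084 -0.07007744] 2.8585024
F [ 0.04737173 -0.99887735  0.47944617  0.04494399] -87.28478
lidknob px 339.9158878504673 263.196261682243 107.0 [ 0.56737503 -0.03658914  0.135     ]
boltknob [0.6803135  0.02307409 0.12      ]
[0.64921659 0.13746143 0.09      ]
[0.4692229  0.13512297 0.09      ]
```

View pics/crop.png

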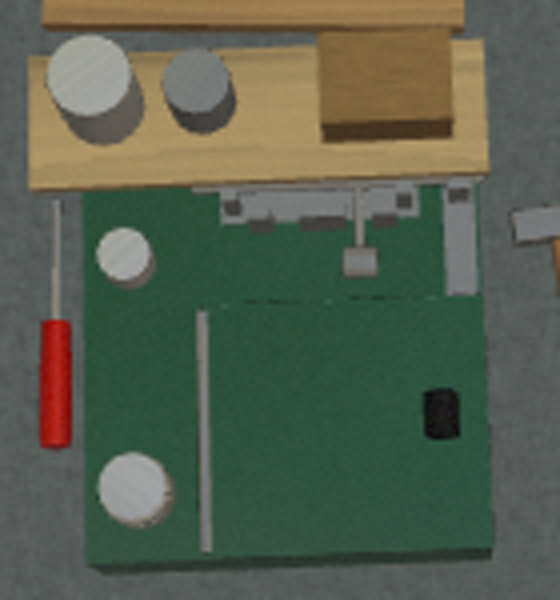

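Emit:
{"method": "arm_command", "body": {
  "translation": [
    [-3.2,-4.0,-2.5],
    [-3.2,-4.0,-2.5],
    [-3.2,-4.0,-2.5],
    [-3.2,-4.0,-2.5],
    [-3.2,-4.0,-2.5],
    [-3.2,-4.0,-2.5],
    [-3.2,-4.0,-2.5],
    [-3.2,-4.0,-2.5],
    [-3.2,-4.0,-2.5],
    [-3.2,-4.0,-2.5]
  ],
  "twist": [0,0,0,0,0,0,0,0,0,0],
  "grip": 100
}}

```text
time_s: 1.4
tool_pos: [0.5024, -0.1349, 0.4744]
tool_rot: [179.8, 0.5, -67.3]
force: [1.4, -0.4, 0.2]
grip_width: 0.0868
```

Emit:
{"method": "arm_command", "body": {
  "translation": [
    [-2.6,-3.8,-2.0],
    [-2.6,-3.8,-2.0],
    [-2.6,-3.8,-2.0],
    [-2.6,-3.8,-2.0],
    [0,0,0],
    [0,0,0],
    [0,0,0]
  ],
  "twist": [0,0,0,0,10,9,3]
}}

```text
time_s: 2.28
tool_pos: [0.6027, 0.0253, 0.5507]
tool_rot: [179.5, 0.7, -89.1]
force: [0.5, 0.9, -0.1]
grip_width: 0.0868
```

```bash
cat >> h.py <<'E'
def st():
    o=telemetry.get_obs(); M=R.from_euler('xyz',o['tool_rot'],degrees=True).as_matrix()
    print('t',round(o['time_s'],2),'q',np.round(o['qpos'],1),'pos',np.round(o['tool_pos'],4),'rot',np.round(o['tool_rot'],1),'z',np.round(M[:,2],3),'x',np.round(M[:,0],3),'F',np.round(o['force'],1),'w',round(o['grip_width'],4))
    return np.array(o['tool_pos']),M
def rel(*tgt):   # world waypoints -> tool-axis shifts in cm
    p,M=st()
    for t in tgt:
        t=np.array(t,float); d=M.T@(t-p)*100; print(np.round(t,3),'shift',np.round(d,2),'min rows',round(np.linalg.norm(d)/6.25,1)); p=t
E
python3 -c "from h import *; st()"
```

```text
t 2.27 q [  6.9  19.  -19.1  45.3   6.  116.9 -97.7] pos [0.6027 0.0253 0.5507] rot [179.5   0.7 -89.1] z [-0.01   0.012 -1.   ] x [ 0.015 -1.    -0.013] F [ 0.5  0.9 -0.1] w 0.0868
```

Emit:
{"method": "arm_command", "body": {
  "translation": [
    [0,0,-4],
    [0,0,-4],
    [0,0,-4]
  ],
  "twist": [0,0,0]
}}

```text
time_s: 2.65
tool_pos: [0.5896, 0.0248, 0.5914]
tool_rot: [-177.2, 0.8, -89.0]
force: [0.7, -0.8, 0.8]
grip_width: 0.0871
```

```bash
python3 -c "from h import *; st()"
```

```text
t 2.65 q [-11.6  16.   11.4  43.8  -4.5 117.6 -92. ] pos [0.5896 0.0248 0.5914] rot [-177.2    0.8  -89. ] z [ 0.049  0.015 -0.999] x [ 0.017 -1.    -0.015] F [ 0.7 -0.8  0.8] w 0.0871
```

Emit:
{"method": "arm_command", "body": {
  "translation": [
    [0,-2,-5],
    [0,-2,-5],
    [0,-2,-5],
    [0,-2,-5],
    [0,-2,-5],
    [0,-2,-5]
  ],
  "twist": [0,0,0,0,0,0]
}}

```text
time_s: 3.4
tool_pos: [0.6034, 0.0241, 0.7172]
tool_rot: [-161.8, 1.6, -88.4]
force: [-0.4, -0.2, -0.2]
grip_width: 0.0874
```

```bash
python3 -c "from h import *; st()"
```

```text
t 3.4 q [-10.5  16.3  12.3  28.2  -6.5 117.6 -91.8] pos [0.6034 0.0241 0.7172] rot [-161.8    1.6  -88.4] z [ 0.311  0.036 -0.95 ] x [ 0.028 -0.999 -0.029] F [-0.4 -0.2 -0.2] w 0.0874
```

Emit:
{"method": "arm_command", "body": {
  "translation": [
    [0,-2,-5],
    [0,-2,-5],
    [0,-2,-5],
    [0,-2,-5],
    [0,-2,-5],
    [0,-2,-5]
  ],
  "twist": [0,0,0,0,0,0]
}}

```text
time_s: 4.15
tool_pos: [0.5393, 0.0146, 0.8482]
tool_rot: [-147.0, 2.1, -88.2]
force: [-0.4, 0.0, 0.2]
grip_width: 0.0869
```

```bash
python3 - <<'E'
from h import *
st(); c,T=cam('wrist'); cv2.imwrite('pics/w1.png',c['img']); print(c['fx'],T)
E
```

```text
t 4.15 q [-12.7  10.7  18.   19.   -9.2 117.6 -91.5] pos [0.5393 0.0146 0.8482] rot [-147.     2.1  -88.2] z [ 0.544  0.047 -0.838] x [ 0.032 -0.999 -0.036] F [-0.4  0.   0.2] w 0.0869
432.5312741963317 [[ 0.03173041  0.96293351 -0.26786608  0.51957671]
 [-0.99884679  0.02088842 -0.04322926  0.00906777]
 [-0.0360316   0.26892885  0.96248584  1.02806131]
 [ 0.          0.          0.          1.        ]]
```

Emit:
{"method": "arm_command", "body": {
  "translation": [
    [0.2,2.8,4.9],
    [0.2,2.8,4.9],
    [0.2,2.8,4.9],
    [0.2,2.8,4.9],
    [0.2,2.8,4.9],
    [0.2,2.8,4.9],
    [0.2,2.8,4.9],
    [0.2,2.8,4.9],
    [0.2,2.8,4.9],
    [0.2,2.8,4.9]
  ],
  "twist": [0,0,0,0,0,0,0,0,0,0]
}}

```text
time_s: 5.45
tool_pos: [0.5847, 0.0196, 0.3603]
tool_rot: [-145.6, 2.2, -88.1]
force: [1.1, 0.4, 0.8]
grip_width: 0.0873
```

```bash
python3 - <<'E'
from h import *
st(); c,T=cam('wrist'); cv2.imwrite('pics/w2.png',c['img'])
for n,P in(('bk',(.680,.023,.125)),('lk',(.567,-.0366,.13))): print(n,proj(c,T,np.array(P)))
E
```

```text
t 5.45 q [  6.2 -16.7  -8.1 110.3  -5.   51.9 -89.2] pos [0.5847 0.0196 0.3603] rot [-145.6    2.2  -88.1] z [ 0.563  0.051 -0.825] x [ 0.033 -0.999 -0.039] F [1.1 0.4 0.8] w 0.0873
bk (np.float64(321.4366802580734), np.float64(250.39508752518392))
lk (np.float64(383.9460980701502), np.float64(370.3783974738727))
```

View pics/w2.png

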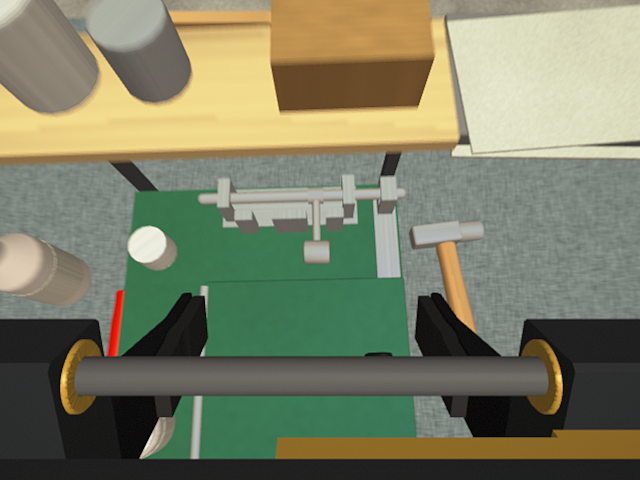

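```bash
python3 - <<'E'
from h import *
c,T=cam('wrist'); t,Tt=cam('top')
im=c['img'].astype(int); g=im[235:270,295:340]; hsv=cv2.cvtColor(c['img'],cv2.COLOR_BGR2HSV)
m=cv2.inRange(hsv[238:275,290:345],(0,0,90),(180,60,255)); x,y,w,h=cv2.boundingRect(m); print('wr',290+x,238+y,w,h)
hs=cv2.cvtColor(t['img'],cv2.COLOR_BGR2HSV); m=cv2.inRange(hs[219:234,310:330],(0,0,90),(180,70,255)); print('top',[a for a in cv2.boundingRect(m)],cv2.moments(m,True)['m10']/m.sum()*255+310,cv2.moments(m,True)['m01']/m.sum()*255+219)
u,v=290+x+w/2-.5,238+y+h/2-.5
for z in(.12,.126,.133): print(z,onz(c,T,317,252,z),onz(t,Tt,319.5,225,z))
def tri(p,d,q,e):
    A=np.stack([d,-e],1); s=np.linalg.lstsq(A,q-p,rcond=None)[0]; return p+d*s[0],q+e*s[1]
print(tri(*ray(c,T,317,252),*ray(t,Tt,319.7,225.4)))
E
```

```text
wr 302 238 28 13
top [6, 0, 9, 10] 319.640625 224.578125
0.12 [0.66515883 0.02668222 0.12      ] [0.68332858 0.02459952 0.12      ]
0.126 [0.66359124 0.02648442 0.126     ] [0.68191986 0.02440518 0.126     ]
0.133 [0.6617624  0.02625365 0.133     ] [0.68027635 0.02417846 0.133     ]
(array([ 0.82676911,  0.04707462, -0.49857105]), array([ 0.82688692,  0.04378092, -0.49864885]))
```

```bash
python3 - <<'E'
from h import *
st();c,T=cam('wrist'); t,Tt=cam('top'); st()
hsv=cv2.cvtColor(c['img'],cv2.COLOR_BGR2HSV)
m=cv2.inRange(hsv,(0,0,90),(180,60,255)); q=np.zeros_like(m); q[175:275,290:345]=m[175:275,290:345]
print([ (r,np.nonzero(q[r])[0].min(),np.nonzero(q[r])[0].max()) for r in range(195,270,4) if q[r].any()])
for v in (225,230,235,240): print(v,onz(c,T,316,v,.12),onz(c,T,316,v,.13))
cv2.imwrite('pics/w3.png',c['img'])
E
```

```text
t 5.6 q [  6.1 -16.6  -8.1 110.3  -5.   52.2 -89.2] pos [0.5828 0.02   0.3576] rot [-146.1    2.2  -88. ] z [ 0.556  0.051 -0.829] x [ 0.034 -0.999 -0.039] F [ 0.  -0.   0.7] w 0.0869
t 5.7 q [  6.1 -16.7  -8.1 109.7  -5.   52.2 -89.2] pos [0.5862 0.0206 0.3661] rot [-145.4    2.2  -88. ] z [ 0.567  0.052 -0.822] x [ 0.035 -0.999 -0.039] F [ 0.4 -0.2  0.7] w 0.087
[(195, np.int64(290), np.int64(344)), (199, np.int64(290), np.int64(344)), (203, np.int64(290), np.int64(344)), (207, np.int64(290), np.int64(344)), (211, np.int64(290), np.int64(344)), (215, np.int64(290), np.int64(344)), (219, np.int64(290), np.int64(343)), (223, np.int64(290), np.int64(342)), (227, np.int64(313), np.int64(320)), (231, np.int64(313), np.int64(320)), (235, np.int64(304), np.int64(329)), (239, np.int64(303), np.int64(329)), (243, np.int64(303), np.int64(330)), (247, np.int64(303), np.int64(330)), (251, np.int64(304), np.int64(330)), (255, np.int64(304), np.int64(330))]
225 [0.70337847 0.02984179 0.12      ] [0.69995203 0.02945853 0.13      ]
230 [0.69801679 0.02967564 0.12      ] [0.69471887 0.02929637 0.13      ]
235 [0.69269193 0.02951063 0.12      ] [0.68952166 0.02913531 0.13      ]
240 [0.68740353 0.02934675 0.12      ] [0.68436003 0.02897536 0.13      ]
```

```bash
python3 - <<'E'
from h import *
rel((.626,.0215,.2075),(.693,.0275,.108))
E
```

```text
t 5.7 q [  6.1 -16.7  -8.1 109.7  -5.   52.2 -89.2] pos [0.5862 0.0206 0.3661] rot [-145.4    2.2  -88. ] z [ 0.567  0.052 -0.822] x [ 0.035 -0.999 -0.039] F [ 0.4 -0.2  0.7] w 0.087
[0.626 0.022 0.208] shift [ 0.67  5.74 15.3 ] min rows 2.6
[0.693 0.028 0.108] shift [ 0.02  0.13 12.01] min rows 1.9
```

Emit:
{"method": "arm_command", "body": {
  "translation": [
    [0.2,1.4,3.8],
    [0.2,1.4,3.8],
    [0.2,1.4,3.8],
    [0.1,1.4,3.8],
    [0,0,0],
    [0,0,0]
  ],
  "twist": [0,0,0,0,0,0],
  "grip": 65
}}

```text
time_s: 6.45
tool_pos: [0.6479, 0.0236, 0.2436]
tool_rot: [-142.4, 2.2, -87.8]
force: [0.3, 0.3, 0.9]
grip_width: 0.0567
```

```bash
python3 - <<'E'
from h import *
rel((.693,.0275,.108))
c,T=cam('wrist'); 
for z in (.12,.13): print(proj(c,T,np.array((.682,.0265,z))))
cv2.imwrite('pics/w4.png',c['img']); st()
E
```

```text
t 6.45 q [  5.9  -6.9  -9.2 117.2  -3.7  32.  -89.7] pos [0.6479 0.0236 0.2436] rot [-142.4    2.2  -87.8] z [ 0.609  0.054 -0.792] x [ 0.039 -0.998 -0.039] F [0.3 0.3 0.9] w 0.0567
[0.693 0.028 0.108] shift [ 0.31  4.7  13.5 ] min rows 2.3
(np.float64(317.70582663500335), np.float64(300.03471399823974))
(np.float64(317.35590018973875), np.float64(296.7861892132257))
t 6.5 q [  5.9  -6.9  -9.2 117.2  -3.8  32.  -89.7] pos [0.6477 0.0235 0.2434] rot [-142.4    2.2  -87.8] z [ 0.609  0.054 -0.792] x [ 0.039 -0.998 -0.039] F [ 0.8 -0.7  0.9] w 0.0565
```

View pics/w4.png

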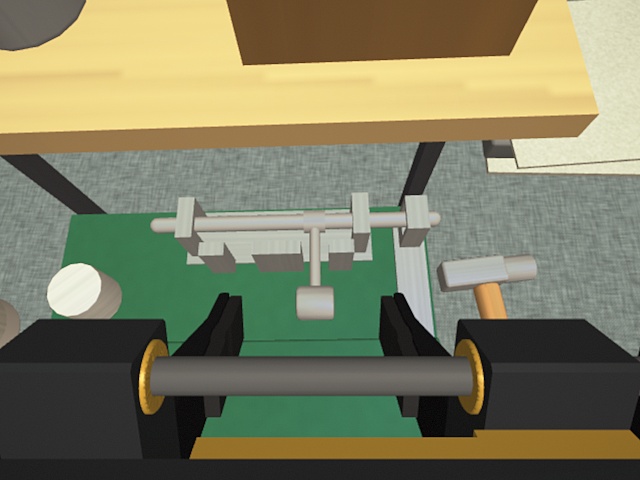

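Emit:
{"method": "arm_command", "body": {
  "translation": [
    [0.1,1.5,3.4],
    [0.1,1.5,3.4],
    [0.1,1.5,3.4],
    [0,0,0]
  ],
  "twist": [0,0,0,0]
}}

```text
time_s: 7.0
tool_pos: [0.6832, 0.0257, 0.1491]
tool_rot: [-141.1, 2.2, -87.8]
force: [-0.9, 0.4, -0.5]
grip_width: 0.056
```

```bash
python3 - <<'E'
from h import *
p,M=st(); rel(np.array((.6805,.027,.122))+.019*M[:,2])
E
```

```text
t 7.0 q [ 5.600e+00  3.100e+00 -9.900e+00  1.201e+02  1.000e-01  1.790e+01
 -9.270e+01] pos [0.6832 0.0257 0.1491] rot [-141.1    2.2  -87.8] z [ 0.626  0.054 -0.778] x [ 0.039 -0.999 -0.038] F [-0.9  0.4 -0.5] w 0.056
t 7.0 q [ 5.600e+00  3.100e+00 -9.900e+00  1.201e+02  1.000e-01  1.790e+01
 -9.270e+01] pos [0.6832 0.0257 0.1491] rot [-141.1    2.2  -87.8] z [ 0.626  0.054 -0.778] x [ 0.039 -0.999 -0.038] F [-0.9  0.4 -0.5] w 0.056
[0.692 0.028 0.107] shift [-0.04  1.91  3.85] min rows 0.7
```

Emit:
{"method": "arm_command", "body": {
  "translation": [
    [0,1.0,2.2],
    [0,1.0,2.2],
    [0,0,0]
  ],
  "twist": [0,0,0]
}}

```text
time_s: 7.38
tool_pos: [0.7021, 0.0275, 0.1144]
tool_rot: [-140.1, 2.1, -87.8]
force: [0.4, -0.0, 0.4]
grip_width: 0.0566
```

```bash
python3 - <<'E'
from h import *
p,M=st(); rel(np.array((.6805,.027,.122))+.019*M[:,2])
c,T=cam('wrist'); cv2.imwrite('pics/w5.png',c['img'][200:,100:540]); print(proj(c,T,np.array((.6805,.027,.122))))
E
```

```text
t 7.38 q [  4.1   7.9  -8.8 120.2   4.   12.2 -96.3] pos [0.7021 0.0275 0.1144] rot [-140.1    2.1  -87.8] z [ 0.639  0.053 -0.767] x [ 0.038 -0.999 -0.037] F [ 0.4 -0.   0.4] w 0.0566
t 7.38 q [  4.1   7.9  -8.8 120.2   4.   12.2 -96.3] pos [0.7021 0.0275 0.1144] rot [-140.1    2.1  -87.8] z [ 0.639  0.053 -0.767] x [ 0.038 -0.999 -0.037] F [ 0.4 -0.   0.4] w 0.0566
[0.693 0.028 0.107] shift [-0.06  1.17 -0.06] min rows 0.2
(np.float64(313.5944348444316), np.float64(366.2052987255689))
```

View pics/w5.png

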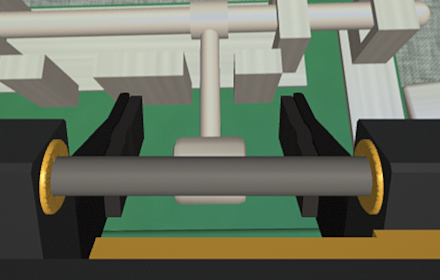

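Emit:
{"method": "arm_command", "body": {
  "translation": [
    [0,1.3,0],
    [0,0,0],
    [0,0,0]
  ],
  "twist": [0,0,0]
}}

```text
time_s: 7.8
tool_pos: [0.6945, 0.0272, 0.1134]
tool_rot: [-139.5, 2.1, -87.8]
force: [0.4, -0.6, -0.1]
grip_width: 0.0566
```

Emit:
{"method": "arm_command", "body": {
  "translation": [
    [0,0,0],
    [0,0,0],
    [0,0,0],
    [0,0,0]
  ],
  "twist": [0,0,0,0],
  "grip": 15,
  "force": 20
}}

```text
time_s: 8.3
tool_pos: [0.6948, 0.0275, 0.114]
tool_rot: [-139.5, 2.1, -87.8]
force: [-1.0, -0.3, 0.4]
grip_width: 0.0257
```

```bash
python3 - <<'E'
from h import *
p,M=st(); print('grasp',p-.019*M[:,2])
E
```

```text
t 8.3 q [  4.    7.   -8.8 121.6   4.2  11.  -96.7] pos [0.6948 0.0275 0.114 ] rot [-139.5    2.1  -87.8] z [ 0.648  0.053 -0.76 ] x [ 0.038 -0.999 -0.037] F [-1.  -0.3  0.4] w 0.0257
grasp [0.68247572 0.0265388  0.12846526]
```

Emit:
{"method": "arm_command", "body": {
  "translation": [
    [0,-0.6,-0.55],
    [0,-0.6,-0.55],
    [0,-0.7,-0.4],
    [0,-0.7,-0.4],
    [0,-0.8,-0.2],
    [0,-0.8,-0.2],
    [0,0,0]
  ],
  "twist": [0,0,0,0,0,0,0]
}}

```text
time_s: 9.18
tool_pos: [0.7082, 0.0281, 0.1504]
tool_rot: [-140.4, 2.0, -87.5]
force: [-0.6, 1.3, -0.6]
grip_width: 0.0264
```

```bash
python3 - <<'E'
from h import *
p,M=st(); print('grasp',p-.019*M[:,2])
c,T=cam('scene'); cv2.imwrite('pics/s5.png',cv2.resize(c['img'][190:390,200:400],None,fx=3,fy=3))
E
```

```text
t 9.18 q [  5.3   5.7  -9.8 117.5   1.7  17.3 -93.9] pos [0.7082 0.0281 0.1504] rot [-140.4    2.   -87.5] z [ 0.635  0.055 -0.771] x [ 0.043 -0.998 -0.035] F [-0.6  1.3 -0.6] w 0.0264
grasp [0.69610546 0.02705862 0.16499803]
```

Emit:
{"method": "arm_command", "body": {
  "translation": [
    [0,-0.8,-0.25],
    [0,-0.9,-0.15],
    [0,-0.9,-0.1],
    [0,0,0]
  ],
  "twist": [0,0,0,0]
}}

```text
time_s: 9.72
tool_pos: [0.7215, 0.0287, 0.1641]
tool_rot: [-141.2, 2.0, -87.5]
force: [1.1, 0.6, -4.9]
grip_width: 0.0263
```

```bash
python3 - <<'E'
from h import *
p,M=st(); print('grasp',p-.019*M[:,2])
c,T=cam('wrist'); cv2.imwrite('pics/w6.png',c['img'])
E
```

```text
t 9.72 q [  5.3   6.5  -9.8 114.4   1.5  20.3 -93.5] pos [0.7215 0.0287 0.1641] rot [-141.2    2.   -87.5] z [ 0.625  0.055 -0.779] x [ 0.044 -0.998 -0.035] F [ 1.1  0.6 -4.9] w 0.0263
grasp [0.70966659 0.0276202  0.17894007]
```

View pics/w6.png

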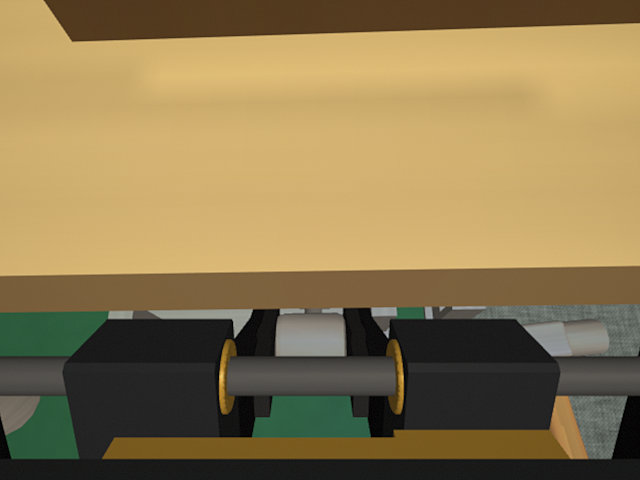

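Emit:
{"method": "arm_command", "body": {
  "translation": [
    [-1.0,0,0],
    [-1.0,0.03,0.03],
    [-1.0,0.03,0.03],
    [-1.0,0.03,0.03],
    [-1.0,0,0],
    [0,0,0]
  ],
  "twist": [0,0,0,0,0,0]
}}

```text
time_s: 10.52
tool_pos: [0.7196, 0.0706, 0.1643]
tool_rot: [-141.2, 1.8, -88.0]
force: [3.5, 1.8, -9.4]
grip_width: 0.026
```

```bash
python3 - <<'E'
from h import *
p,M=st(); print('grasp',p-.019*M[:,2])
E
```

```text
t 10.53 q [  -1.3    6.5   -8.5  114.3   12.1   20.9 -107.9] pos [0.7196 0.0706 0.1643] rot [-141.2    1.8  -88. ] z [ 0.626  0.045 -0.779] x [ 0.034 -0.999 -0.031] F [ 3.5  1.8 -9.4] w 0.026
grasp [0.70768548 0.06978478 0.17910843]
```

Emit:
{"method": "arm_command", "body": {
  "translation": [
    [-0.7,0.02,0.1],
    [-0.7,0.02,0.1],
    [-0.4,0,0.05],
    [0,0,0]
  ],
  "twist": [0,0,0,0]
}}

```text
time_s: 11.02
tool_pos: [0.7215, 0.0836, 0.1657]
tool_rot: [-141.0, 1.6, -88.5]
force: [0.7, 0.7, -6.5]
grip_width: 0.0258
```

```bash
python3 - <<'E'
from h import *
p,M=st(); print('grasp',p-.019*M[:,2])
E
```

```text
t 11.03 q [  -3.6    6.8   -7.9  114.    16.    21.3 -113.1] pos [0.7215 0.0836 0.1657] rot [-141.     1.6  -88.5] z [ 0.628  0.039 -0.777] x [ 0.027 -0.999 -0.028] F [ 0.7  0.7 -6.5] w 0.0258
grasp [0.70956677 0.08284264 0.18045469]
```

Emit:
{"method": "arm_command", "body": {
  "translation": [
    [-0.5,0.03,0.15],
    [0,0,0]
  ],
  "twist": [0,0]
}}

```text
time_s: 11.28
tool_pos: [0.7235, 0.0836, 0.1666]
tool_rot: [-140.9, 1.4, -88.8]
force: [1.5, 1.2, -6.9]
grip_width: 0.0258
```

```bash
python3 - <<'E'
from h import *
p,M=st(); print('grasp',p-.019*M[:,2])
E
```

```text
t 11.28 q [  -4.2    6.9   -7.6  113.8   17.3   21.4 -114.7] pos [0.7235 0.0836 0.1666] rot [-140.9    1.4  -88.8] z [ 0.63   0.033 -0.776] x [ 0.021 -0.999 -0.025] F [ 1.5  1.2 -6.9] w 0.0258
grasp [0.71149856 0.08296016 0.18137648]
```

Emit:
{"method": "arm_command", "body": {
  "translation": [
    [0,0.8,0.05],
    [0,0.8,0.1],
    [0,0.8,0.2],
    [0,0.8,0.25],
    [0,0.7,0.4],
    [0,0.7,0.4],
    [0,0.6,0.5],
    [0,0,0]
  ],
  "twist": [0,0,0,0,0,0,0,0]
}}

```text
time_s: 12.28
tool_pos: [0.7223, 0.0837, 0.1643]
tool_rot: [-136.2, 2.0, -88.8]
force: [8.5, -2.0, -16.6]
grip_width: 0.0261
```

```bash
python3 - <<'E'
from h import *
p,M=st(); print('grasp',p-.019*M[:,2]); rel(np.array((.680,.0815,.126))+.019*M[:,2])
E
```

```text
t 12.28 q [  -6.9    5.7   -4.9  118.1   26.3   14.1 -124.3] pos [0.7223 0.0837 0.1643] rot [-136.2    2.   -88.8] z [ 0.692  0.04  -0.721] x [ 0.021 -0.999 -0.035] F [  8.5  -2.  -16.6] w 0.0261
grasp [0.70919579 0.08293786 0.17803649]
t 12.28 q [  -6.9    5.7   -4.9  118.1   26.3   14.1 -124.3] pos [0.7223 0.0837 0.1643] rot [-136.2    2.   -88.8] z [ 0.692  0.04  -0.721] x [ 0.021 -0.999 -0.035] F [  8.5  -2.  -16.6] w 0.0261
[0.693 0.082 0.112] shift [0.26 5.71 1.73] min rows 1.0
```

```bash
python3 - <<'E'
from h import *
p,M=st()
c,T=cam('scene'); a=cv2.resize(c['img'][200:390,200:400],(400,380),interpolation=cv2.INTER_CUBIC)
c,T=cam('wrist'); b=cv2.resize(c['img'][200:],(400,175)); 
cv2.imwrite('pics/x7.png',np.vstack([a,b])); st()
E
```

```text
t 12.28 q [  -6.9    5.7   -4.9  118.1   26.3   14.1 -124.3] pos [0.7223 0.0837 0.1643] rot [-136.2    2.   -88.8] z [ 0.692  0.04  -0.721] x [ 0.021 -0.999 -0.035] F [  8.5  -2.  -16.6] w 0.0261
t 12.38 q [  -6.9    5.7   -4.9  118.1   26.3   14.1 -124.3] pos [0.7224 0.0838 0.164 ] rot [-136.2    2.   -88.8] z [ 0.691  0.04  -0.721] x [ 0.021 -0.999 -0.035] F [-2.6 -4.  -0.2] w 0.0257
```

View pics/x7.png

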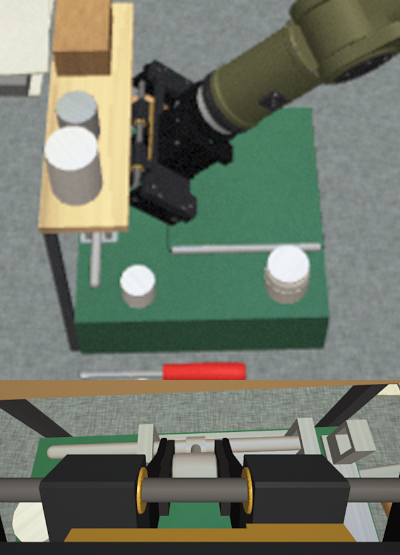

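Emit:
{"method": "arm_command", "body": {
  "translation": [
    [0,0,0],
    [0,0.8,0.05],
    [0,0.8,0.1],
    [0,0.8,0.15],
    [0,0,0]
  ],
  "twist": [0,0,0,0,0],
  "force": 4
}}

```text
time_s: 13.0
tool_pos: [0.71, 0.0833, 0.1498]
tool_rot: [-135.6, 2.2, -88.9]
force: [1.4, -2.5, -1.7]
grip_width: 0.0267
```

```bash
python3 - <<'E'
from h import *
p,M=st(); print('grasp',p-.019*M[:,2]); rel(np.array((.680,.0815,.126))+.019*M[:,2])
E
```

```text
t 13.0 q [  -9.2    5.3   -2.8  120.8   32.6   11.6 -131.2] pos [0.71   0.0833 0.1498] rot [-135.6    2.2  -88.9] z [ 0.699  0.041 -0.714] x [ 0.019 -0.999 -0.039] F [ 1.4 -2.5 -1.7] w 0.0267
grasp [0.69675603 0.08248742 0.16338787]
t 13.0 q [  -9.2    5.3   -2.8  120.8   32.6   11.6 -131.2] pos [0.71   0.0833 0.1498] rot [-135.6    2.2  -88.9] z [ 0.699  0.041 -0.714] x [ 0.019 -0.999 -0.039] F [ 1.4 -2.5 -1.7] w 0.0267
[0.693 0.082 0.112] shift [0.21 3.81 1.5 ] min rows 0.7
```

Emit:
{"method": "arm_command", "body": {
  "translation": [
    [0,0.9,0.25],
    [0,0.9,0.35],
    [0,0.8,0.5],
    [0,0.7,0.6],
    [0,0,0]
  ],
  "twist": [0,0,0,0,0]
}}

```text
time_s: 13.62
tool_pos: [0.6994, 0.0826, 0.1158]
tool_rot: [-135.5, 2.3, -89.1]
force: [1.2, -3.7, -2.0]
grip_width: 0.0258
```

```bash
python3 - <<'E'
from h import *
p,M=st(); print('grasp',p-.019*M[:,2]); rel(np.array((.680,.0815,.126))+.019*M[:,2])
E
```

```text
t 13.62 q [ -16.2    6.9    4.2  123.9   49.9    7.7 -149.6] pos [0.6994 0.0826 0.1158] rot [-135.5    2.3  -89.1] z [ 0.701  0.039 -0.712] x [ 0.015 -0.999 -0.039] F [ 1.2 -3.7 -2. ] w 0.0258
grasp [0.68606402 0.08188551 0.12938486]
t 13.62 q [ -16.2    6.9    4.2  123.9   49.9    7.7 -149.6] pos [0.6994 0.0826 0.1158] rot [-135.5    2.3  -89.1] z [ 0.701  0.039 -0.712] x [ 0.015 -0.999 -0.039] F [ 1.2 -3.7 -2. ] w 0.0258
[0.693 0.082 0.112] shift [ 0.04  0.67 -0.19] min rows 0.1
```

Emit:
{"method": "arm_command", "body": {
  "translation": [
    [0,0.5,0.3],
    [0,0.2,0.2],
    [0,0,0]
  ],
  "twist": [0,0,0]
}}

```text
time_s: 14.0
tool_pos: [0.699, 0.0826, 0.1089]
tool_rot: [-135.4, 2.3, -89.2]
force: [0.7, -4.4, -0.7]
grip_width: 0.0262
```

```bash
python3 - <<'E'
from h import *
p,M=st(); print('grasp',p-.019*M[:,2]); 
c,T=cam('wrist'); cv2.imwrite('pics/w8.png',c['img'][200:])
E
```

```text
t 14.0 q [ -22.9    7.5   11.2  124.5   52.8    6.4 -153.1] pos [0.699  0.0826 0.1089] rot [-135.4    2.3  -89.2] z [ 0.702  0.038 -0.711] x [ 0.014 -0.999 -0.04 ] F [ 0.7 -4.4 -0.7] w 0.0262
grasp [0.68570948 0.08188338 0.12243775]
```

View pics/w8.png

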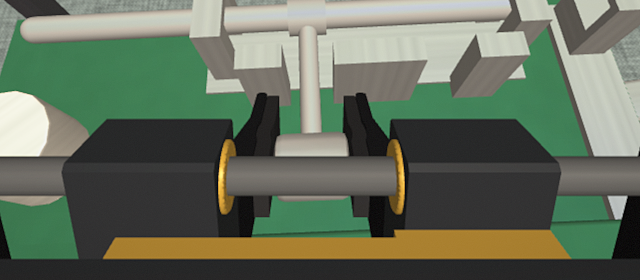

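Emit:
{"method": "arm_command", "body": {
  "translation": [
    [0,0,0],
    [0,0,0],
    [0,0,-1],
    [0,0,-3],
    [0,0,-4],
    [0,0,-4],
    [0,0,-4],
    [0,0,0]
  ],
  "twist": [0,0,0,0,0,0,0,0],
  "grip": 46
}}

```text
time_s: 15.05
tool_pos: [0.5849, 0.088, 0.2276]
tool_rot: [-135.1, 2.6, -88.0]
force: [-0.0, 0.3, 0.7]
grip_width: 0.0402
```

```bash
python3 - <<'E'
from h import *
st(); c,T=cam('wrist'); cv2.imwrite('pics/w9.png',c['img'])
E
```

```text
t 15.05 q [ -16.7  -17.2    0.4  131.1   21.7   23.1 -122.1] pos [0.5849 0.088  0.2276] rot [-135.1    2.6  -88. ] z [ 0.705  0.057 -0.707] x [ 0.035 -0.998 -0.045] F [-0.   0.3  0.7] w 0.0402
```

View pics/w9.png

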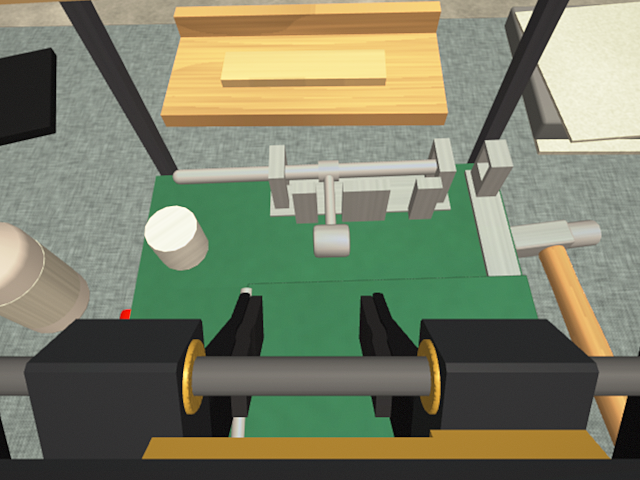

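```bash
python3 - <<'E'
from h import *
rel((.50,.06,.24),(.40,.04,.22),(.38,.04,.12))
E
```

```text
t 15.1 q [ -16.6  -17.2    0.3  131.1   21.7   23.1 -122. ] pos [0.5852 0.0882 0.2281] rot [-135.     2.6  -88. ] z [ 0.706  0.057 -0.706] x [ 0.035 -0.998 -0.046] F [ 0.2  1.2 -0.4] w 0.0405
[0.5  0.06 0.24] shift [ 2.46  5.16 -7.02] min rows 1.4
[0.4  0.04 0.22] shift [ 1.74  8.47 -5.76] min rows 1.7
[0.38 0.04 0.12] shift [0.38 8.48 5.65] min rows 1.6
```

Emit:
{"method": "arm_command", "body": {
  "translation": [
    [0.8,1.7,-2.3],
    [0.8,1.7,-2.3],
    [0.8,1.7,-2.3],
    [0.6,2.8,-1.9],
    [0.6,2.8,-1.9],
    [0.6,2.8,-1.9],
    [0,0,0]
  ],
  "twist": [0,0,0,0,0,0,0]
}}

```text
time_s: 15.98
tool_pos: [0.5342, 0.0784, 0.1465]
tool_rot: [-137.1, 1.5, -88.5]
force: [-0.3, 0.1, 0.8]
grip_width: 0.0398
```

```bash
python3 - <<'E'
from h import *
rel((.40,.04,.22),(.38,.04,.12))
E
```

```text
t 15.97 q [  -6.3  -17.2  -10.4  140.1   24.    16.3 -127.1] pos [0.5342 0.0784 0.1465] rot [-137.1    1.5  -88.5] z [ 0.679  0.038 -0.733] x [ 0.027 -0.999 -0.027] F [-0.3  0.1  0.8] w 0.0398
[0.4  0.04 0.22] shift [  3.29   4.84 -14.65] min rows 2.5
[0.38 0.04 0.12] shift [0.21 8.27 5.97] min rows 1.6
```

Emit:
{"method": "arm_command", "body": {
  "translation": [
    [0,1.0,-5.8],
    [0,1.0,-5.8],
    [0,1.0,-5.8],
    [0,1.0,-5.8]
  ],
  "twist": [0,0,0,0]
}}

```text
time_s: 16.48
tool_pos: [0.4718, 0.0693, 0.0995]
tool_rot: [-151.9, 1.5, -93.6]
force: [15.5, -0.5, 44.8]
grip_width: 0.0397
```

```bash
python3 - <<'E'
from h import *
st()
E
```

```text
t 16.48 q [ -34.6  -17.3   14.4  138.7   25.4   33.9 -132. ] pos [0.4718 0.0693 0.0995] rot [-151.9    1.5  -93.6] z [ 0.471 -0.007 -0.882] x [-0.063 -0.998 -0.026] F [15.5 -0.5 44.8] w 0.0397
```

Emit:
{"method": "arm_command", "body": {
  "translation": [
    [0,-2.0,-2.5],
    [0,-3.0,-3.0],
    [0,-3.0,-3.0]
  ],
  "twist": [0,0,0]
}}

```text
time_s: 16.85
tool_pos: [0.4999, 0.0721, 0.1857]
tool_rot: [-153.0, 1.3, -93.1]
force: [1.6, -1.3, -0.2]
grip_width: 0.0399
```

```bash
python3 - <<'E'
from h import *
st()
E
```

```text
t 16.85 q [  -5.7  -17.2   -9.4  127.9    6.4   43.1 -112.4] pos [0.4999 0.0721 0.1857] rot [-153.     1.3  -93.1] z [ 0.455 -0.004 -0.891] x [-0.053 -0.998 -0.023] F [ 1.6 -1.3 -0.2] w 0.0399
```

Emit:
{"method": "arm_command", "body": {
  "translation": [
    [0,-3.8,-3.7],
    [0,-3.8,-3.7],
    [0,-3.8,-3.7],
    [0,3.3,-4.5],
    [0,3.3,-4.5],
    [0,3.3,-4.5],
    [0,0,0]
  ],
  "twist": [0,0,0,0,0,0,0]
}}

```text
time_s: 17.73
tool_pos: [0.5141, 0.0743, 0.3475]
tool_rot: [-156.8, 1.0, -93.9]
force: [-1.0, 1.0, 0.3]
grip_width: 0.0402
```

```bash
python3 - <<'E'
from h import *
st()
E
```

```text
t 17.73 q [ -17.8  -17.1    1.4  108.2    8.    66.9 -112.2] pos [0.5141 0.0743 0.3475] rot [-156.8    1.   -93.9] z [ 0.394 -0.01  -0.919] x [-0.067 -0.998 -0.018] F [-1.   1.   0.3] w 0.0402
```

Emit:
{"method": "arm_command", "body": {
  "translation": [
    [0,4.2,-3.5],
    [0,4.2,-3.5],
    [0,4.2,-3.5],
    [0,4.5,-3.0],
    [0,4.5,-3.0],
    [0,4.5,-3.0]
  ],
  "twist": [0,0,0,0,0,0]
}}

```text
time_s: 18.48
tool_pos: [0.4421, 0.0973, 0.3001]
tool_rot: [-166.5, -0.4, -94.8]
force: [0.3, -1.6, 0.2]
grip_width: 0.0404
```

```bash
python3 - <<'E'
from h import *
st()
E
```

```text
t 18.48 q [ -14.9  -17.3   -4.5  111.4    4.7   73.7 -115. ] pos [0.4421 0.0973 0.3001] rot [-166.5   -0.4  -94.8] z [ 0.231 -0.026 -0.973] x [-0.084 -0.996  0.007] F [ 0.3 -1.6  0.2] w 0.0404
```

Emit:
{"method": "arm_command", "body": {
  "translation": [
    [0.5,4.5,-2.6],
    [0.5,4.5,-2.6],
    [0.5,4.5,-2.6],
    [0.5,4.5,-2.6],
    [0.5,4.5,-2.6],
    [0,0,0]
  ],
  "twist": [0,0,0,0,0,0]
}}

```text
time_s: 19.23
tool_pos: [0.3733, 0.1256, 0.2705]
tool_rot: [-174.3, -4.1, -94.5]
force: [0.3, -1.1, -0.4]
grip_width: 0.0398
```

```bash
python3 - <<'E'
from h import *
st()
E
```

```text
t 19.23 q [-2.870e+01 -1.720e+01  1.000e-01  1.139e+02  6.600e+00  8.080e+01
 -1.238e+02] pos [0.3733 0.1256 0.2705] rot [-174.3   -4.1  -94.5] z [ 0.094 -0.078 -0.993] x [-0.078 -0.994  0.071] F [ 0.3 -1.1 -0.4] w 0.0398
```

Emit:
{"method": "arm_command", "body": {
  "translation": [
    [0,0,0],
    [0,0,0],
    [0,0,0],
    [0,0,0],
    [0,0,0],
    [0,0,0],
    [0,0,0],
    [0,0,0],
    [0,0,0],
    [0,0,0]
  ],
  "twist": [-10,-10,-10,-10,-10,-10,-10,-10,-10,-7],
  "grip": 65
}}

```text
time_s: 20.48
tool_pos: [0.3854, 0.1173, 0.2762]
tool_rot: [175.2, -6.3, 5.0]
force: [-0.0, -0.3, 0.0]
grip_width: 0.0569
```

```bash
python3 - <<'E'
from h import *
p,M=st(); k=np.array((.568,-.0355,.130)); rel(k-.13*M[:,2]+[0,0,0],k+.019*M[:,2])
E
```

```text
t 20.48 q [-25.3 -17.2  -1.4 113.4   6.5  79.8 -22.8] pos [0.3854 0.1173 0.2762] rot [175.2  -6.3   5. ] z [ 0.116 -0.074 -0.99 ] x [0.99  0.087 0.109] F [-0.  -0.3  0. ] w 0.0569
t 20.48 q [-25.3 -17.2  -1.4 113.4   6.5  79.8 -22.8] pos [0.3854 0.1173 0.2762] rot [175.2  -6.3   5. ] z [ 0.116 -0.074 -0.99 ] x [0.99  0.087 0.109] F [-0.  -0.3  0. ] w 0.0569
[ 0.553 -0.026  0.259] shift [15.16 15.38  4.73] min rows 3.5
[ 0.57  -0.037  0.111] shift [-0.  -0.  14.9] min rows 2.4
```

Emit:
{"method": "arm_command", "body": {
  "translation": [
    [0.4,5.0,-0.3],
    [0.4,5.0,-0.3],
    [0.4,5.0,-0.3],
    [0.4,5.0,-0.3],
    [0.4,5.0,-0.3],
    [-4.6,-1.8,-2.2],
    [-4.6,-1.8,-2.2],
    [-4.6,-1.8,-2.2],
    [-4.6,-1.8,-2.2]
  ],
  "twist": [0,0,0,0,0,0,0,0,0]
}}

```text
time_s: 21.6
tool_pos: [0.3781, -0.0984, 0.3087]
tool_rot: [176.5, -1.3, 4.6]
force: [-0.8, 1.5, 0.4]
grip_width: 0.0567
```

```bash
python3 - <<'E'
from h import *
p,M=st(); k=np.array((.568,-.0355,.130)); rel(k-.13*M[:,2]+[0,0,0],k+.019*M[:,2])
E
```

```text
t 21.6 q [ 27.  -17.1 -14.8 108.9  -1.4  85.4  17.3] pos [ 0.3781 -0.0984  0.3087] rot [176.5  -1.3   4.6] z [ 0.028 -0.058 -0.998] x [0.996 0.081 0.023] F [-0.8  1.5  0.4] w 0.0567
t 21.6 q [ 27.  -17.1 -14.8 108.9  -1.4  85.4  17.3] pos [ 0.3781 -0.0984  0.3087] rot [176.5  -1.3   4.6] z [ 0.028 -0.058 -0.998] x [0.996 0.081 0.023] F [-0.8  1.5  0.4] w 0.0567
[ 0.564 -0.028  0.26 ] shift [19.02 -5.83  4.99] min rows 3.3
[ 0.569 -0.037  0.111] shift [ 0.   0.  14.9] min rows 2.4
```

Emit:
{"method": "arm_command", "body": {
  "translation": [
    [4.8,-1.5,1.3],
    [4.8,-1.5,1.3],
    [4.8,-1.5,1.3],
    [4.8,-1.5,1.3],
    [0,0,0]
  ],
  "twist": [0,0,0,0,2]
}}

```text
time_s: 22.22
tool_pos: [0.5757, -0.038, 0.2589]
tool_rot: [177.0, -2.2, 1.5]
force: [-0.5, 0.2, -0.2]
grip_width: 0.0565
```

```bash
python3 - <<'E'
from h import *
p,M=st(); k=np.array((.568,-.0355,.130)); rel(k-.13*M[:,2]+[0,0,0],k+.019*M[:,2])
c,T=cam('wrist'); print(proj(c,T,k)); cv2.imwrite('pics/w10.png',c['img']); np.save('T10',T)
hsv=cv2.cvtColor(c['img'],cv2.COLOR_BGR2HSV)
u,v=map(int,proj(c,T,k)); m=cv2.inRange(hsv,(0,0,0),(180,255,60)); x0,y0=u-70,v-70
n,l,s,ce=cv2.connectedComponentsWithStats(m); 
for i in range(1,n):
    if 100<s[i,4]<40000: print(s[i],ce[i],onz(c,T,*ce[i],.135))
E
```

```text
t 22.23 q [ 22.6   8.1 -25.9  92.2   6.8  78.3  -2.8] pos [ 0.5757 -0.038   0.2589] rot [177.   -2.2   1.5] z [ 0.041 -0.052 -0.998] x [0.999 0.026 0.039] F [-0.5  0.2 -0.2] w 0.0565
t 22.23 q [ 22.6   8.1 -25.9  92.2   6.8  78.3  -2.8] pos [ 0.5757 -0.038   0.2589] rot [177.   -2.2   1.5] z [ 0.041 -0.052 -0.998] x [0.999 0.026 0.039] F [-0.5  0.2 -0.2] w 0.0565
[ 0.563 -0.029  0.26 ] shift [-1.27 -0.95 -0.18] min rows 0.3
[ 0.569 -0.036  0.111] shift [ 0.   0.  14.9] min rows 2.4
(np.float64(293.90939574044654), np.float64(221.8060567928545))
[ 266  199   50   38 1790] [290.5603352  217.78268156] [ 0.56567547 -0.03110955  0.135     ]
[ 548  212   92   74 1994] [601.62738215 250.45987964] [ 0.78845284 -0.05236468  0.135     ]
[ 156  293  311   67 6051] [311.12708643 334.05073542] [ 0.58196884 -0.12196288  0.135     ]
[    0   319   640   161 27169] [205.60477014 425.426994  ] [ 0.49854347 -0.20781002  0.135     ]
[  416   319   224   121 14247] [542.89359163 374.65445357] [ 0.76859615 -0.15921778  0.135     ]
```

View pics/w10.png

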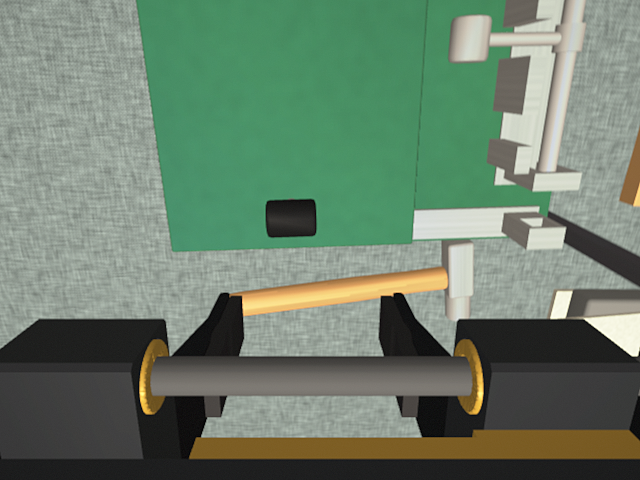

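```bash
python3 - <<'E'
from h import *
p,M=st(); k=np.array((.567,-.0335,.131)); rel(k-.03*M[:,2],k+.019*M[:,2])
E
```

```text
t 22.27 q [ 22.6   7.9 -25.7  92.3   6.8  78.4  -2.8] pos [ 0.5747 -0.0397  0.2603] rot [176.8  -2.3   1.3] z [ 0.041 -0.054 -0.998] x [0.999 0.022 0.04 ] F [ 0.1 -0.8  0.7] w 0.0564
t 22.27 q [ 22.6   7.9 -25.7  92.3   6.8  78.4  -2.8] pos [ 0.5747 -0.0397  0.2603] rot [176.8  -2.3   1.3] z [ 0.041 -0.054 -0.998] x [0.999 0.022 0.04 ] F [ 0.1 -0.8  0.7] w 0.0564
[ 0.566 -0.032  0.161] shift [-1.28 -1.34  9.83] min rows 1.6
[ 0.568 -0.035  0.112] shift [-0.   0.   4.9] min rows 0.8
```

Emit:
{"method": "arm_command", "body": {
  "translation": [
    [-0.5,-0.5,3.3],
    [-0.5,-0.5,3.3],
    [-0.3,-0.4,3.3],
    [0,0,0]
  ],
  "twist": [0,0,0,0]
}}

```text
time_s: 22.78
tool_pos: [0.5658, -0.0401, 0.1633]
tool_rot: [176.9, -2.9, 0.6]
force: [-0.7, 0.7, 0.4]
grip_width: 0.0565
```

```bash
python3 - <<'E'
from h import *
p,M=st(); k=np.array((.567,-.0335,.131)); rel(k+.019*M[:,2])
c,T=cam('wrist'); hsv=cv2.cvtColor(c['img'],cv2.COLOR_BGR2HSV); print('pred',proj(c,T,k))
m=cv2.inRange(hsv,(0,0,0),(180,255,60));n,l,s,ce=cv2.connectedComponentsWithStats(m); 
for i in range(1,n):
    if 100<s[i,4]<40000: print(s[i],ce[i])
E
```

```text
t 22.77 q [ 22.5   9.7 -25.4 101.7   7.9  66.9  -4.9] pos [ 0.5658 -0.0401  0.1633] rot [176.9  -2.9   0.6] z [ 0.052 -0.053 -0.997] x [0.999 0.011 0.051] F [-0.7  0.7  0.4] w 0.0565
t 22.77 q [ 22.5   9.7 -25.4 101.7   7.9  66.9  -4.9] pos [ 0.5658 -0.0401  0.1633] rot [176.9  -2.9   0.6] z [ 0.052 -0.053 -0.997] x [0.999 0.011 0.051] F [-0.7  0.7  0.4] w 0.0565
[ 0.568 -0.035  0.112] shift [-0.04 -0.83  5.09] min rows 0.8
pred (np.float64(311.88053555505724), np.float64(274.50619152127035))
[ 274  245   74   55 3440] [311.57063953 271.39622093]
[ 157  293  308   66 5677] [310.59327109 332.50184957]
[    0   319   640   161 24625] [224.26655838 425.27025381]
[  416   319   224   118 10206] [521.46364883 363.04722712]
[629 389  11  51 301] [635.64451827 418.6013289 ]
```

Emit:
{"method": "arm_command", "body": {
  "translation": [
    [0,-0.5,2.5],
    [0,-0.4,2.4],
    [0,0,0]
  ],
  "twist": [0,0,-1]
}}

```text
time_s: 23.2
tool_pos: [0.575, -0.0377, 0.124]
tool_rot: [176.7, -3.9, 1.4]
force: [0.0, -0.2, 0.5]
grip_width: 0.0561
```

Emit:
{"method": "arm_command", "body": {
  "translation": [
    [0,0,0],
    [0,0,0],
    [0,0,0]
  ],
  "twist": [0,0,0],
  "grip": 20,
  "force": 20
}}

```text
time_s: 23.58
tool_pos: [0.5676, -0.0385, 0.1254]
tool_rot: [176.7, -3.0, 1.2]
force: [-12.8, 0.7, 4.8]
grip_width: 0.0347
```

```bash
python3 - <<'E'
from h import *
p,M=st(); print('grasp',p-.019*M[:,2])
E
```

```text
t 23.57 q [ 21.8  11.8 -25.2 104.    9.4  62.7  -5.8] pos [ 0.5676 -0.0385  0.1254] rot [176.7  -3.    1.2] z [ 0.053 -0.056 -0.997] x [0.998 0.022 0.052] F [-12.8   0.7   4.8] w 0.0347
grasp [ 0.56659767 -0.03748499  0.14431887]
```

Emit:
{"method": "arm_command", "body": {
  "translation": [
    [0,0,0],
    [0,0,0.5],
    [0,-0.2,0.6],
    [0,0,0]
  ],
  "twist": [0,0,0,0],
  "grip": 55
}}

```text
time_s: 24.08
tool_pos: [0.5708, -0.0376, 0.117]
tool_rot: [176.7, -3.4, 1.2]
force: [-0.1, -0.5, 0.5]
grip_width: 0.0474
```

Emit:
{"method": "arm_command", "body": {
  "translation": [
    [0,0,0],
    [0,0,0],
    [0,0,0]
  ],
  "twist": [0,0,0],
  "grip": 20,
  "force": 20
}}

```text
time_s: 24.45
tool_pos: [0.5677, -0.0376, 0.1167]
tool_rot: [176.7, -2.9, 1.2]
force: [1.2, -0.3, 0.4]
grip_width: 0.0343
```

```bash
python3 - <<'E'
from h import *
p,M=st(); g=p-.019*M[:,2]; print('grasp',g)
# lid arc waypoints for the knob, locker yaw 2.7 deg, as shifts per step
ly=np.array([-.0471,.9989,0]); a0=np.arctan2(40,175); r=.1795
P=[-r*np.cos(a0+t)*ly+[0,0,r*np.sin(a0+t)] for t in np.linspace(0,1.15,9)]
for a,b in zip(P,P[1:]): print(np.round(M.T@(b-a)*100,2))
E
```

```text
t 24.45 q [ 21.5  12.3 -25.2 104.5   9.8  61.8  -6.3] pos [ 0.5677 -0.0376  0.1167] rot [176.7  -2.9   1.2] z [ 0.053 -0.057 -0.997] x [0.998 0.021 0.051] F [ 1.2 -0.3  0.4] w 0.0343
grasp [ 0.56667895 -0.0365333   0.13561863]
[ 0.11 -0.61 -2.5 ]
[ 0.09 -0.96 -2.39]
[ 0.07 -1.29 -2.23]
[ 0.06 -1.6  -2.02]
[ 0.03 -1.87 -1.77]
[ 0.01 -2.11 -1.49]
[-0.01 -2.3  -1.17]
[-0.03 -2.44 -0.83]
```

Emit:
{"method": "arm_command", "body": {
  "translation": [
    [0,-0.3,-1.25],
    [0,-0.3,-1.25],
    [0,-0.5,-1.2],
    [0,-0.5,-1.2],
    [0,-0.65,-1.1],
    [0,-0.65,-1.1],
    [0,0,0]
  ],
  "twist": [0,0,0,0,0,0,0]
}}

```text
time_s: 25.32
tool_pos: [0.5664, -0.0109, 0.1785]
tool_rot: [176.2, -3.2, 1.4]
force: [-1.3, 0.5, 0.0]
grip_width: 0.0347
```

```bash
cat >> h.py <<'E'
def lidnext(n=5):
    p,M=st(); g=p-.019*M[:,2]; ly=np.array([-.0471,.9989,0])
    g0=np.array([.56668,-.03653,.1356]); H=g0+.175*ly-[0,0,.040]
    d=g-H; th=np.arctan2(d[2],-d@ly)-np.arctan2(40,175); r=np.hypot(d[2],d@ly)
    print('grasp',np.round(g,4),'lid',round(th,3),'r',round(r,4))
    a0=np.arctan2(40,175); P=[g]+[H-.1795*np.cos(a0+t)*ly+[0,0,.1795*np.sin(a0+t)] for t in np.linspace(th,1.18,n+1)[1:]]
    for a,b in zip(P,P[1:]): print(np.round(M.T@(b-a)*100,2))
E
python3 -c "
from h import *
lidnext()"
```

```text
t 25.32 q [ 20.2   8.9 -26.6 100.9   8.6  68.5  -7.6] pos [ 0.5664 -0.0109  0.1785] rot [176.2  -3.2   1.4] z [ 0.057 -0.064 -0.996] x [0.998 0.025 0.056] F [-1.3  0.5  0. ] w 0.0347
grasp [ 0.5653 -0.0096  0.1974] lid 0.377 r 0.1797
[ 0.1  -1.68 -2.34]
[ 0.06 -2.02 -2.05]
[ 0.03 -2.32 -1.7 ]
[ 0.01 -2.56 -1.31]
[-0.02 -2.74 -0.89]
```

Emit:
{"method": "arm_command", "body": {
  "translation": [
    [0,-0.85,-1.2],
    [0,-0.85,-1.2],
    [0,-1.0,-1.1],
    [0,-1.0,-1.1],
    [0,-1.15,-0.9],
    [0,-1.15,-0.9],
    [0,0,0]
  ],
  "twist": [0,0,0,0,0,0,0]
}}

```text
time_s: 26.2
tool_pos: [0.5637, 0.0419, 0.23]
tool_rot: [175.6, -3.2, 1.1]
force: [-1.8, 0.5, 0.7]
grip_width: 0.0348
```

```bash
python3 -c "
from h import *
lidnext(3)"
```

```text
t 26.2 q [ 16.5   7.4 -28.9  96.5   8.9  74.9 -13.4] pos [0.5637 0.0419 0.23  ] rot [175.6  -3.2   1.1] z [ 0.056 -0.076 -0.995] x [0.998 0.019 0.055] F [-1.8  0.5  0.7] w 0.0348
grasp [0.5626 0.0433 0.249 ] lid 0.791 r 0.1804
[ 0.03 -2.02 -1.18]
[-0.02 -2.1  -0.99]
[-0.03 -2.21 -0.71]
```

Emit:
{"method": "arm_command", "body": {
  "translation": [
    [0,-1.0,-0.6],
    [0,-1.0,-0.6],
    [0,-1.1,-0.5],
    [0,-1.1,-0.5],
    [0,-1.2,-0.35],
    [0,-1.2,-0.35],
    [0,0,0]
  ],
  "twist": [0,0,0,0,0,0,0]
}}

```text
time_s: 27.08
tool_pos: [0.5615, 0.0859, 0.2504]
tool_rot: [173.8, -2.8, -0.1]
force: [0.3, 3.7, -3.2]
grip_width: 0.0348
```

```bash
python3 -c "
from h import *
lidnext(2)"
```

```text
t 27.07 q [ 12.3   8.5 -31.   93.4  11.4  78.9 -20.8] pos [0.5615 0.0859 0.2504] rot [ 1.738e+02 -2.800e+00 -1.000e-01] z [ 0.048 -0.109 -0.993] x [ 0.999 -0.001  0.048] F [ 0.3  3.7 -3.2] w 0.0348
grasp [0.5605 0.088  0.2693] lid 1.064 r 0.1808
[-0.02 -1.03 -0.25]
[-0.04 -0.99 -0.31]
```

Emit:
{"method": "arm_command", "body": {
  "translation": [
    [0,-1.0,-0.2],
    [0,-1.0,-0.25],
    [0,-0.8,-0.2],
    [0,0,0]
  ],
  "twist": [0,0,0,0]
}}

```text
time_s: 27.58
tool_pos: [0.5606, 0.1022, 0.2545]
tool_rot: [172.7, -2.5, -0.7]
force: [0.6, 1.7, -1.4]
grip_width: 0.0345
```

```bash
python3 -c "
from h import *
lidnext(2)"
```

```text
t 27.57 q [ 10.4   9.4 -31.8  92.1  12.8  80.4 -24.1] pos [0.5606 0.1022 0.2545] rot [172.7  -2.5  -0.7] z [ 0.042 -0.127 -0.991] x [ 0.999 -0.012  0.044] F [ 0.6  1.7 -1.4] w 0.0345
grasp [0.5598 0.1046 0.2734] lid 1.159 r 0.1809
[ 0.   -0.23  0.08]
[-0.01 -0.18 -0.06]
```

Emit:
{"method": "arm_command", "body": {
  "translation": [
    [0,-0.8,0],
    [0,-0.5,0],
    [0,0,0]
  ],
  "twist": [0,0,0]
}}

```text
time_s: 27.95
tool_pos: [0.5604, 0.1075, 0.2555]
tool_rot: [172.0, -2.5, -1.1]
force: [0.4, 1.0, -3.4]
grip_width: 0.0347
```

```bash
python3 -c "
from h import *
lidnext(2)"
```

```text
t 27.95 q [  9.5   9.9 -32.   91.7  13.7  81.1 -25.7] pos [0.5604 0.1075 0.2555] rot [172.   -2.5  -1.1] z [ 0.04  -0.14  -0.989] x [ 0.999 -0.019  0.043] F [ 0.4  1.  -3.4] w 0.0347
grasp [0.5596 0.1101 0.2743] lid 1.19 r 0.1809
[0.01 0.04 0.16]
[0.   0.08 0.03]
```

Emit:
{"method": "arm_command", "body": {
  "translation": [
    [0,0,0],
    [0,0,0],
    [0,0,0],
    [0,0,-2],
    [0,0,-4],
    [0,0,-5],
    [0,0,-5],
    [0,0,0]
  ],
  "twist": [0,0,0,0,0,0,0,0],
  "grip": 70
}}

```text
time_s: 28.95
tool_pos: [0.5533, 0.1348, 0.4251]
tool_rot: [172.5, -2.8, -1.0]
force: [-0.1, -0.2, 0.0]
grip_width: 0.061
```

```bash
python3 - <<'E'
from h import *
st(); c,T=cam('scene'); a=cv2.resize(c['img'][180:460,190:410],(440,560),interpolation=cv2.INTER_CUBIC)
t,_=cam('top'); b=cv2.resize(t['img'][160:310,190:400],(360,257)); w,_=cam('wrist'); d=cv2.resize(w['img'],(360,270)); pad=np.zeros((560-527,360,3),np.uint8)
cv2.imwrite('pics/f.png',np.hstack([a,np.vstack([b,d,pad])]))
E
```

```text
t 28.95 q [  6.8   9.3 -33.3  73.2  13.2  99.7 -25.2] pos [0.5533 0.1348 0.4251] rot [172.5  -2.8  -1. ] z [ 0.047 -0.131 -0.99 ] x [ 0.999 -0.017  0.05 ] F [-0.1 -0.2  0. ] w 0.061
```

View pics/f.png

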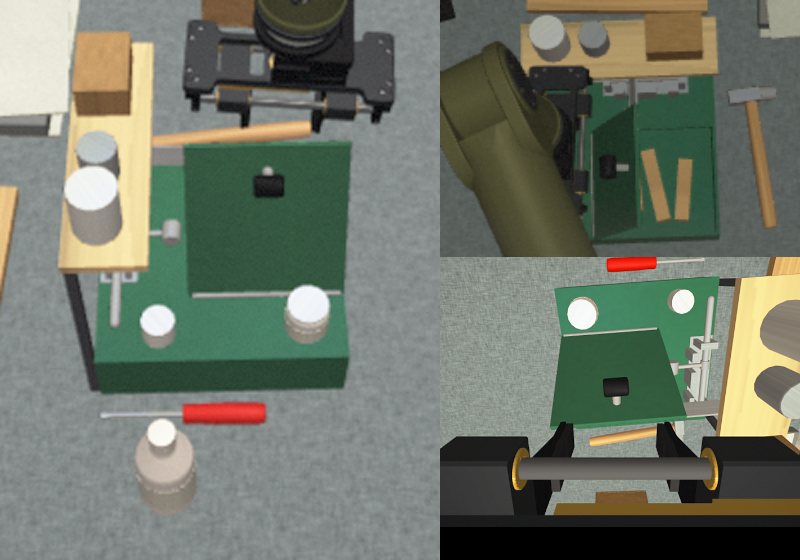

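```bash
python3 - <<'E'
from h import *
c,T=cam('scene'); ly=np.array([-.0471,.9989,0]); H=np.array([.567,-.0345,.130])+.175*ly-[0,0,.04]
for t in(1.0,1.08,1.15):
    a=t+np.arctan2(40,175); P=H-.1795*np.cos(a)*ly+[0,0,.1795*np.sin(a)]; print(t,np.round(proj(c,T,P),1))
k=cv2.inRange(c['img'],(0,0,0),(45,45,45)); k[:255]=0;k[290:]=0;k[:,:305]=0;k[:,345:]=0
m=cv2.moments(k,True); print('knob px',m['m10']/m['m00'],m['m01']/m['m00'],m['m00'])
env.sign_off()
E
```

```text
1.0 [323.3 264.9]
1.08 [323.6 268.8]
1.15 [323.9 272.6]
knob px 324.0 272.92452830188677 159.0
the job is handed in; nothing more can be done
```

The locker is open: the bolt is drawn fully back with its handle laid in the rear notch, and the lid stands open at its stop. I handed the job in at about 29 s of the 59 s allowed.

**How it went:**
- Moves can only turn the tool about its own axis, so I leaned the gripper back by driving it past its reach limits.
- I gripped the handle's knob, lifted it out of the front notch and drew the bolt about 55 mm to its end stop. The first try at lowering the handle stuck, because a 20 N grip made the gripper turn with it. At 4 N it went down.
- I brought the gripper upright again, gripped the lid's knob on its flat ends, raised the lid to the stop, let go and backed clear.

**Last checks:**
- **Bolt:** the wrist pictures show the handle down in the rear notch and the rod out of the strap's eye.
- **Lid:** the scene camera puts the lid's knob at pixel (324.0, 272.9). An angle of 1.15 rad would put it at (323.9, 272.6), so the lid is at its stop.
- **Other things:** the tin, pot, hammer, screwdriver, glue bottle and the goods on the shelf looked undisturbed. The carton and cup were outside the last pictures.
- **Contact:** the gripper touches nothing and the wrist force reads about 0.

**What went wrong or disagreed:**
- While I was bringing the gripper upright, it came down on the locker's top near the front edge. The wrist force briefly read about 47 N, and I backed off at once. I took it to be the fingertips, not the gripper's body, and saw no damage or movement. I could not confirm this against the 40 N limit on the body.
- Dead reckoning from the arm gave a lid angle of 1.19 rad, a little past the 1.15 stop. I put that down to slip and tilt in the grip.

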